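Find the clamp gap that fits the feeler

ROBOT

A 6-joint arm with a two-finger parallel gripper is mounted at the origin on the work surface. World frame = base frame: x ahead of the robot, y to its left, z up, the work surface at z = 0. Lengths are in m, angles in rad, forces in N, time in s.
With the tool pointing down it reaches from about 0.325 to 0.775 m from the base axis. Payload 9.3 kg.
Tool frame: the origin (TCP) lies midway between the tips of the shut fingers; the grasp point (between the pads) lies 19 mm behind it; z points along the fingers, y is the line along which they close (so a half turn about z gives the same grasp; the last joint's range is limited). The gripper opens to 85 mm and grips with 20 to 120 N. Pads are 22 mm wide; open, the fingers measure 114 mm over their backs; the gripper's body (76 mm by 85 mm) begins 54 mm behind the grasp point. The pads swing forward as they close: fully open they stand 13 mm farther back than shut.
Start: joints at [-1.401, 0.259, 0.021, 1.334, 0, 1.418], TCP at [0.174, -0.522, 0.231] pointing down, gripper open.
Joint ranges: [-3.04, 3.04], [-0.91, 1.82], [-1.04, 1.36], [-1.92, 1.95], [-1.52, 1.45], [-3.14, 3.14]. Speed limits (rad/s): [2.22, 2.22, 2.79, 3.14, 3.14, 3.14].

INTERFACE

Orientations are given as [roll, pitch, yaw] about the fixed x, y, z axes, in that order (R = Rz(yaw) Ry(pitch) Rx(roll)).
In Python, from bench import manip gives the robot as it stands.
- The arm moves only by the tool jog_arm, never from a script. Its argument "series" is one flat list of numbers, 7 for each row, row after row: the turn, a rotation vector about the tool's x, y, z in degrees, then the shift along the tool's x, y, z in m, then the opening, from 0 (shut) to 1 (fully open). A call has 1 to 12 rows; each row shifts and turns the commanded pose from where the row before left it, along the tool's axes as they then stand; what a row does not reach is not made up. A row lasts 1/8 s, in which the tool goes at most 62.5 mm and 10.7 degrees, less where a joint would pass 70% of its speed; a pose out of reach is approached as far as the arm can. A call is refused whole if a number of a shift passes 0.0625 or a number of a turn 10.7, either way. A call with a gripper value outside its range is refused whole. The fingers move at their own pace and stop on an object; the grip force is fixed at half the most. Time passes only in rows, so rows that do not move let the fingers close. It gives the time, the measured TCP pose, the force, the opening and the grip force at its end, in the units of the state.
- manip.sense(): the state, without advancing time (a new reading comes with each control period).
- manip.camera(name): name is "scene" or "side" or "wrist"; returns the picture (480x640x3 uint8, blue, green, red); there is no depth.
- manip.camera_params(name): a dict with "vfov" (degrees; the focal length in pixels is half the picture's height over the tangent of half this angle, whatever the lens; pixels are square), "cx", "cy" (the principal point, pixels), "dist_coeffs" ([k1, k2, p1, p2, k3] as OpenCV has them; the pictures are not rectified), "eye" and "rotation" of the camera in the world. Camera axes: x right, y up, looking along -z (the intrinsics and any distortion apply to the point x, -y, -z); pixel columns grow to the right and rows downward; lengths in m; the calibration is good to about 2 mm. A picture is of the moment at which its call begins: read the wrist's pose just before it. camera_params takes no time and is no camera call; for the wrist camera it gives the pose at the moment of the call.
- manip.close_job(): hands the job in; it is judged then, once.
Trained networks look in the newest picture that a camera, given by its name, has taken for a name from the list of things; names that differ only in an ending like _2 or _b are one class to them, and where a whole thing is asked for, a point or a joint stands for the part that bears it (a point fixed in the world has none). Each returns a list of dicts, best first, with "confidence" (0 to 1); they miss things now and then, are a little off and sometimes report something else, mostly with a low value. They report only what shows in the picture. A call takes as long as a camera call.
- manip.find_in(camera, query): "position" ([x, y, z] in m, in world coordinates, good to about 4 mm: the middle of the surface that is visible of it).
- manip.outline_of(camera, query): "pixels" (480x640 bool, what is visible of it).
- manip.tip_of(camera, query): "position" ([x, y, z] in m, in world coordinates, good to about 4 mm: a listed point, or the origin of a listed thing).
The state is a dict: "t": time; "joint_positions": joint angles; "dq": joint speeds; "effort": joint torques, N m; "eef_pos": TCP position; "ee_rot": TCP orientation; "ft_force": force on the tool from outside, world axes, zero at the start; "wrist_torque": the same for the moment, N m; "opening": finger opening in m; "gripper_force": force on a finger pad.
Only numpy, scipy, OpenCV 4.12 (cv2) and the standard library are available. Lean on these libraries where they do the work, as an engineer would, in place of code of your own. Each camera call takes 0.05 s, during which the arm holds its last target. There are 200 camera calls.

TASK

Take the orange-handled feeler out of its wooden holder and try its blade in the gaps of the blue clamp rail: one gap is slack, one is too tight and one grips the blade with a light drag. Leave the feeler standing fully home and upright in the gap that drags lightly, and let go of it. Never force it, and leave the mallet, bottle and stretcher frame alone.

Things in the scene. Friction and masses are not known exactly. Their poses are not given: they have to be found in the camera images.
- feeler_mid (a point): Centre of the feeler's orange handle, 18 mm thick (x) x 44 wide (y) x 50 tall (z). Below hangs a steel blade 5 mm thick (x), 20 wide (y), 50 long; the handle's flat underside (shoulder) is 25 mm below this point. z up. Starts upright, blade down in the holder, shoulder on its top: lift straight up over 60 mm to clear. Grasp from above across the 18 mm.
- feeler: The same feeler (thickness gauge, about 110 g); origin at the centre of the blade's lower end, 75 mm below feeler_mid; same axes.
- feeler_tip (a point): Centre of the blade's lower end, 75 mm below feeler_mid; same axes.
- holder: Fixed brown wooden block 66 mm (x) x 80 mm (y) x 60 mm tall with an upright slot 10 x 28 mm through it; origin at the centre of its underside.
- rail: Fixed clamp rail, blue housing and aluminium fence, 90 mm (x) x 290 (y) x 65 tall; knobs on the -x face are for looks. Origin: centre of underside. Three look-alike gaps open upward in its top, 95 mm apart along y. The blade enters from above, its thickness along the rail's x. Fully home: shoulder on the rail's top, 50 mm of blade inside. Over 30 N between feeler and rail is forcing.
- gap_a (a point): Centre of the mouth of the gap at the rail's -y end, level with its top (65 mm above bench); x across the gap, y along it, z up. All mouths: 30 mm long (y), flared from 18 mm wide (x) at the top to 8 mm at 8 mm depth. The +x wall is a plain fence, 4 mm off centre; opposite, hidden below 19 mm depth, is a sliding shoe with a sloping nose. Which gap fits changes from run to run.
- gap_b (a point): The same for the middle gap. How the gaps feel: SLACK has no shoe contact, no drag all the way. GOOD has a lightly sprung shoe: from about 25 to 34 mm depth the blade meets 3 to 12 N (friction about 0.35), then slides on dragging to full depth and stays nipped by about 5 N. TIGHT stops the blade at about 20 to 34 mm depth unless forced.
- gap_c (a point): The same for the gap at the rail's +y end.
- mallet: Bystander: black rubber mallet head 60 mm diameter x 100 mm on a pale wooden handle, 330 mm long in all, lying along its x; origin on the bench 130 mm behind the head's centre.
- bottle: Bystander: blue drinking bottle, 68 mm diameter, 190 mm tall, standing; origin at its underside.
- frame: Bystander: small pale wooden stretcher frame lying flat, 150 x 220 x 18 mm; origin at the centre of its underside.

How it is judged:
On the way:
1. the blade is slid into a gap (15 to 44 mm deep) while held in the fingers (contact force between the fingers and feeler above 2 N and ((z of feeler_tip in the frame of gap_a between -0.044 and -0.015 m and horizontal distance between feeler_tip and gap_a below 0.009 m) or (z of feeler_tip in the frame of gap_b between -0.044 and -0.015 m and horizontal distance between feeler_tip and gap_b below 0.009 m) or (z of feeler_tip in the frame of gap_c between -0.044 and -0.015 m and horizontal distance between feeler_tip and gap_c below 0.009 m))), for 0.1 s.
At the end, for the whole second after the job is handed in: The feeler stands let go and at rest in one of the gaps, at least 46 mm of its 50 mm blade inside, blade end within 9 mm of the gap's centre, leaning less than 7 degrees, and nipped there: it presses on the rail with 2.5 to 20 N (in the slack gap there is only its weight, under 2 N) (((z of feeler_tip in the frame of gap_a below -0.046 m and horizontal distance between feeler_tip and gap_a below 0.009 m) or (z of feeler_tip in the frame of gap_b below -0.046 m and horizontal distance between feeler_tip and gap_b below 0.009 m) or (z of feeler_tip in the frame of gap_c below -0.046 m and horizontal distance between feeler_tip and gap_c below 0.009 m)) and contact force between feeler and rail between 2.5 and 20 N and angle between feeler's own z axis and vertical below 0.12 rad and linear speed of feeler below 0.01 m/s); the robot touches nothing.
It fails at once if the feeler is forced: more than 30 N between it and the rail (contact force between feeler and rail above 30 N).
It fails at once if the feeler is tipped over or dropped (leans more than 35 degrees) (angle between feeler's own z axis and vertical above 0.6 rad).
It fails at once if mallet, bottle or frame moved more than 20 mm (distance of any of mallet, bottle, frame from where it was at the start of the episode above 0.02 m).
It also fails if it takes over 58 s, if anything falls off the work surface, if the arm or the gripper's body presses on something with over 40 N, if the wrist force passes 120 N, or if a joint passes its speed limit or range.

## Working session

There is one attempt and no reset: what is moved stays moved. The work goes in short steps, Python scripts to look and compute and a tool call to move; the robot and the scene stay as the last step left them, time stands still between calls to the robot, and variables do not carry over. Pictures are saved under pics/ and viewed, at most 10 in all, crops included, and the job is handed in when it is done.

Besides the shell and the picture viewer there is one more tool, called after "Call:" by a JSON object that holds its "name" and its "arguments", one argument or row to a line. jog_arm: Moves the arm, as the interface text tells. Its arguments: {"type":"object","properties":{"series":{"type":"array","items":{"type":"number"}}},"required":["series"]}

```bash
mkdir -p pics; python3 - <<'E'
from bench import manip
import cv2, numpy as np
s=manip.sense(); print(s['t'],s['eef_pos'],s['ee_rot'],s['opening'],s['ft_force'])
for c in ['scene','side']:
    cv2.imwrite(f'pics/{c}0.png',manip.camera(c))
    print(c, manip.camera_params(c)['eye'])
    for q in ['feeler_mid','gap_a','rail','holder']:
        for d in manip.tip_of(c,q)[:3]: print(c,q,np.round(d['position'],4),round(d['confidence'],2))
print(manip.sense()['t'])
E
```

```text
0.0 [ 0.17439545 -0.52132512  0.2306527 ] [-3.14024793e+00 -2.06359891e-04  3.22729686e-01] 0.08556610369157028 [-0.8437101  -0.32320006 -0.51485936]
scene [ 0.9347564  -0.66579281  1.038158  ]
scene feeler_mid [ 0.503  -0.3092  0.085 ] 0.77
scene gap_a [0.5745 0.1454 0.0612] 0.88
scene gap_a [0.5851 0.0525 0.0687] 0.79
scene gap_a [ 0.5887 -0.0404  0.0658] 0.57
scene rail [0.586  0.0545 0.    ] 0.64
scene rail [ 0.5883 -0.0379  0.0655] 0.33
scene holder [ 0.4992 -0.3065  0.0024] 0.61
side [ 0.11293609 -0.75614244  1.17997287]
side feeler_mid [ 0.5924 -0.0383  0.0635] 0.62
side feeler_mid [ 0.5017 -0.3099  0.081 ] 0.61
side gap_a [ 0.5897 -0.0406  0.0635] 0.92
side gap_a [0.5837 0.0572 0.0648] 0.77
side gap_a [0.5733 0.1449 0.0667] 0.59
side rail [0.5863 0.0527 0.0046] 0.9
side holder [ 0.5049 -0.3087 -0.0022] 0.71
0.5
```

View pics/scene0.png

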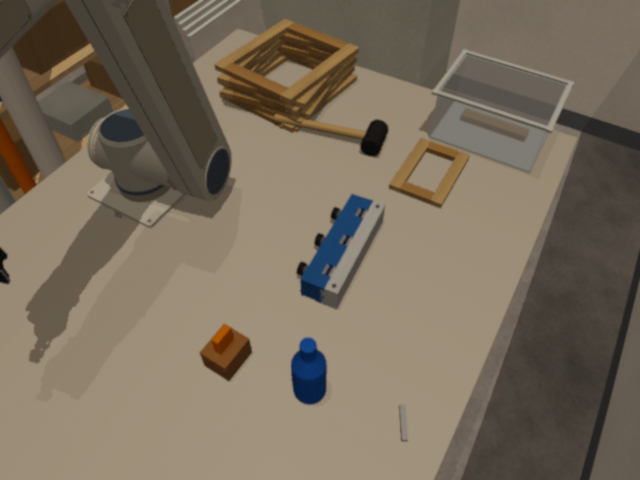

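View pics/side0.png

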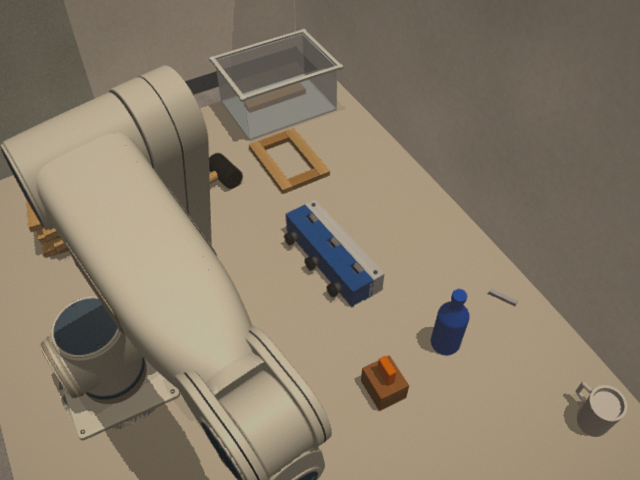

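The scene picture shows the feeler in its holder at about (225,345), the bottle at (309,375) and the rail at about (343,250). The side picture agrees: feeler (387,378), bottle (450,325). I'll go above the feeler.

Call:
{"name": "jog_arm", "arguments": {
  "series": [0,0,0,0.054,-0.014,0,1,0,0,0,0.054,-0.014,0,1,0,0,0,0.054,-0.014,0,1,0,0,0,0.054,-0.014,0,1,0,0,0,0.054,-0.014,0,1,0,0,0,0.054,-0.014,0,1,0,0,0,0.054,-0.014,0,1,0,0,-10,0,0,0,1,0,0,-10,0,0,0,1,0,0,-10,0,0,0,1,0,0,-10,0,0,0,1,0,0,-10,0,0,0,1]
}}

```text
t: 2.0
eef_pos: [0.5019, -0.3087, 0.2312]
ee_rot: [-3.142, -0.0, 1.201]
ft_force: [0.5, -0.3, -0.4]
opening: 0.0854
gripper_force: 0.0
```

Call:
{"name": "jog_arm", "arguments": {
  "series": [0,0,-10,0,0,0,1,0,0,-10,0,0,0,1,0,0,0,0,0,0,1]
}}

```text
t: 2.38
eef_pos: [0.5019, -0.3088, 0.2313]
ee_rot: [-3.142, 0.0, 1.543]
ft_force: [-0.5, -0.0, -0.2]
opening: 0.0851
gripper_force: 0.0
```

```bash
python3 - <<'E'
from bench import manip
import cv2, numpy as np
s=manip.sense(); print(s['t'],s['eef_pos'],s['ee_rot'],s['opening'],s['ft_force'])
p=manip.camera_params('wrist'); print(p)
cv2.imwrite('pics/w1.png',manip.camera('wrist'))
for c,q in [('wrist','feeler_mid'),('wrist','holder'),('scene','bottle'),('side','bottle')]:
    for d in manip.tip_of(c,q)[:2]: print(c,q,np.round(d['position'],4),round(d['confidence'],2))
E
```

```text
2.375 [ 0.50185395 -0.30875184  0.23127727] [-3.14157384e+00  6.61001572e-06  1.54335473e+00] 0.08510715029585643 [-0.48095224 -0.02377934 -0.17051904]
{'vfov': 58.17439308641617, 'cx': 320.2373407948012, 'cy': 245.37373033160173, 'dist_coeffs': array([-0.01655455,  0.        ,  0.        ,  0.        ,  0.        ]), 'eye': array([ 0.50421353, -0.23328864,  0.37325661]), 'rotation': array([-0.29888371,  0.00046045, -0.02672612])}
wrist feeler_mid [ 0.5038 -0.3055  0.0869] 0.68
wrist feeler_mid [ 0.6862 -0.2815  0.0031] 0.56
wrist holder [ 0.4996 -0.3109  0.0006] 0.62
scene bottle [ 0.6874 -0.2833  0.0023] 0.91
```

View pics/w1.png

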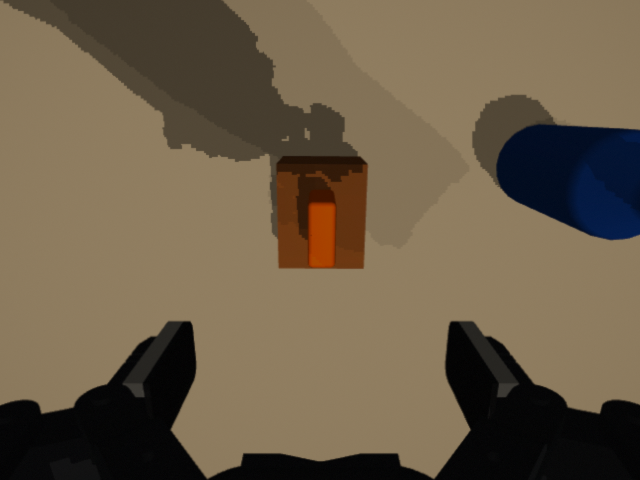

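The wrist picture shows the handle's top face at about (309–335, 203–267), square with the image. The bottle is well to the right, near (570,180).

```bash
cat > h.py <<'E'
import cv2, numpy as np
from scipy.spatial.transform import Rotation as R
def to_plane(p,pix,z):
    f=240/np.tan(np.radians(p['vfov'])/2)
    K=np.array([[f,0,p['cx']],[0,f,p['cy']],[0,0,1]])
    n=cv2.undistortPoints(np.array(pix,float).reshape(-1,1,2),K,np.array(p['dist_coeffs'],float)).reshape(-1,2)
    r=R.from_euler('xyz',p['rotation']).apply(np.c_[n[:,0],-n[:,1],-np.ones(len(n))])
    return p['eye']+r*((z-p['eye'][2])/r[:,2])[:,None]
E
python3 - <<'E'
from bench import manip
from h import *
p=manip.camera_params('wrist')
o=manip.outline_of('wrist','feeler_mid')
im=cv2.imread('pics/w1.png'); hsv=cv2.cvtColor(im,cv2.COLOR_BGR2HSV)
m=((hsv[...,0]<14)&(hsv[...,1]>200)&(hsv[...,2]>200)).astype(np.uint8)
m[:180]=0;m[290:]=0
c=max(cv2.findContours(m,0,1)[0],key=cv2.contourArea)
b=cv2.boxPoints(cv2.minAreaRect(c)); print(b)
q=to_plane(p,b,.11); print(q,q.mean(0))
print(to_plane(p,[(279,267),(279,165),(363,267),(365,165)],.06))
E
```

```text
Traceback (most recent call last):
ValueError: max() iterable argument is empty
```

```bash
python3 - <<'E'
from bench import manip
from h import *
p=manip.camera_params('wrist')
im=cv2.imread('pics/w1.png'); hsv=cv2.cvtColor(im,cv2.COLOR_BGR2HSV)
print(hsv[235,322],hsv[197,322],hsv[235,290])
m=((im[...,2].astype(int)>(int(im[235,322,2])+int(im[235,290,2]))//2)&(hsv[...,1]>200)).astype(np.uint8)
c=max(cv2.findContours(m,0,1)[0],key=cv2.contourArea)
b=cv2.boxPoints(cv2.minAreaRect(c)); print(b)
q=to_plane(p,b,.11); print(q,q.mean(0))
print(to_plane(p,[(279,267),(279,165),(363,267),(365,165)],.06))
E
```

```text
[ 12 255 167] [  9 255  61] [ 13 214 107]
[[308.7349  266.72363]
 [310.05118 203.54272]
 [334.6863  204.05597]
 [333.37003 267.23688]]
[[ 0.4940734  -0.32865922  0.11      ]
 [ 0.49634885 -0.28707414  0.11      ]
 [ 0.5116144  -0.28781202  0.11      ]
 [ 0.51003624 -0.32944545  0.11      ]] [ 0.50301822 -0.30824771  0.11      ]
[[ 0.46918656 -0.34637917  0.06      ]
 [ 0.47348668 -0.26852076  0.06      ]
 [ 0.53400202 -0.34813441  0.06      ]
 [ 0.53530412 -0.27019985  0.06      ]]
```

Call:
{"name": "jog_arm", "arguments": {
  "series": [0,0,0,0.0005,0.001,0.05,1,0,0,0,0,0,0.05,1,0,0,0,0,0,0.04,1,0,0,0,0,0,0.02,1,0,0,0,0,0,0,1,0,0,0,0,0,0,0,0,0,0,0,0,0,0,0,0,0,0,0,0,0,0,0,0,0,0,0,0,0,0,0,0,0,0,0,0,0,0,0,0,0,0,0,0,0,0,0,0,0]
}}

```text
t: 4.18
eef_pos: [0.5031, -0.3084, 0.0719]
ee_rot: [3.141, 0.001, 1.544]
ft_force: [-0.8, -0.1, 6.1]
opening: 0.0175
gripper_force: 58.9
```

Call:
{"name": "jog_arm", "arguments": {
  "series": [0,0,0,0,0,0,0,0,0,0,0,0,0,0]
}}

```text
t: 4.42
eef_pos: [0.5031, -0.3084, 0.0719]
ee_rot: [3.141, 0.001, 1.545]
ft_force: [-0.6, 1.1, 6.2]
opening: 0.017
gripper_force: 58.9
```

Call:
{"name": "jog_arm", "arguments": {
  "series": [0,0,0,0,0,-0.015,0,0,0,0,0,0,-0.03,0,0,0,0,0,0,-0.04,0,0,0,0,0,0,-0.04,0,0,0,0,0.05,0.019,0,0,0,0,0,0.05,0.019,0,0,0,0,0,0.05,0.019,0,0,0,0,0,0.05,0.02,0,0,0,0,0,0,0,0,0,0,0,0,0,0,0,0]
}}

```text
t: 5.68
eef_pos: [0.585, -0.1103, 0.1967]
ee_rot: [-3.142, 0.0, 1.545]
ft_force: [0.8, -0.3, -1.3]
opening: 0.0176
gripper_force: 58.7
```

```bash
python3 - <<'E'
from bench import manip
from h import *
s=manip.sense(); print(s['t'],s['eef_pos'],s['ee_rot'],s['opening'],s['ft_force'],s['wrist_torque'])
p=manip.camera_params('wrist'); print(p['eye'],p['rotation'])
cv2.imwrite('pics/w2.png',manip.camera('wrist'))
for c,q in [('wrist','gap_a'),('wrist','feeler_tip'),('wrist','feeler_mid'),('scene','feeler_tip'),('scene','gap_a'),('side','gap_a')]:
    if c!='wrist': manip.camera(c)
    for d in manip.tip_of(c,q)[:3]: print(c,q,np.round(d['position'],4),round(d['confidence'],2))
E
```

```text
5.675 [ 0.58500878 -0.11033202  0.1966589 ] [-3.14157000e+00  3.49328963e-04  1.54536095e+00] 0.017579044091524446 [ 0.76939509 -0.33610525 -1.33947011] [-0.03710267  0.02737979 -0.05874638]
[ 0.587218   -0.03483414  0.33862043] [-0.2992533   0.00048192 -0.02476901]
wrist gap_a [ 0.5889 -0.0429  0.0594] 0.7
wrist feeler_tip [ 0.589  -0.1091  0.1348] 0.68
wrist feeler_mid [ 0.5876 -0.1083  0.2131] 0.86
scene feeler_tip [ 0.5878 -0.116   0.1318] 0.5
scene gap_a [0.5871 0.0524 0.0678] 0.66
scene gap_a [0.5734 0.1456 0.0598] 0.58
scene gap_a [ 0.5899 -0.0398  0.0645] 0.57
side gap_a [0.5838 0.0594 0.0664] 0.68
side gap_a [0.5743 0.1466 0.0658] 0.65
side gap_a [ 0.5904 -0.0442  0.0638] 0.58
```

View pics/w2.png

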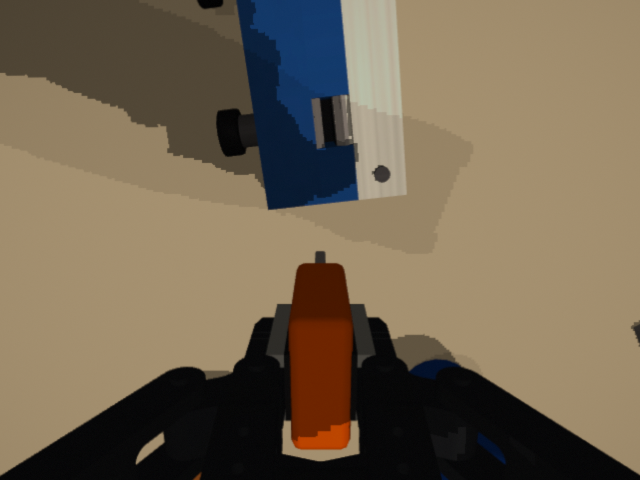

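Picture: handle held squarely, with the blade end showing at (320,256). The first gap's mouth spans about (312–354, 95–148), and the rail is turned slightly relative to the view.

```bash
python3 - <<'E'
from bench import manip
from h import *
p=manip.camera_params('wrist')
q=to_plane(p,[(312,98),(349,95),(354,146),(317,149)],.065); print(q,q.mean(0))
e=to_plane(p,[(268,209),(406,194),(237,0),(396,0),(342,0),(358,199)],.065); print(e)
for a,b in [(0,2),(1,3),(5,4)]: d=e[b]-e[a]; print('yaw',np.arctan2(-d[0],d[1]))
im=cv2.imread('pics/w2.png'); cv2.imwrite('pics/w2c.png',cv2.resize(im[80:280,240:420],None,fx=4,fy=3))
E
```

```text
[[ 0.58245148 -0.02672038  0.065     ]
 [ 0.60468575 -0.0255869   0.065     ]
 [ 0.60756724 -0.0556167   0.065     ]
 [ 0.58460342 -0.05684521  0.065     ]] [ 0.59482697 -0.0411923   0.065     ]
[[ 0.55186711 -0.09399406  0.065     ]
 [ 0.64073253 -0.0865067   0.065     ]
 [ 0.5416074   0.0272859   0.065     ]
 [ 0.63171217  0.02490403  0.065     ]
 [ 0.6011084   0.02564879  0.065     ]
 [ 0.61001536 -0.08896402  0.065     ]]
yaw 0.08439436377061377
yaw 0.08078866972237693
yaw 0.07755759444879642
```

View pics/w2c.png

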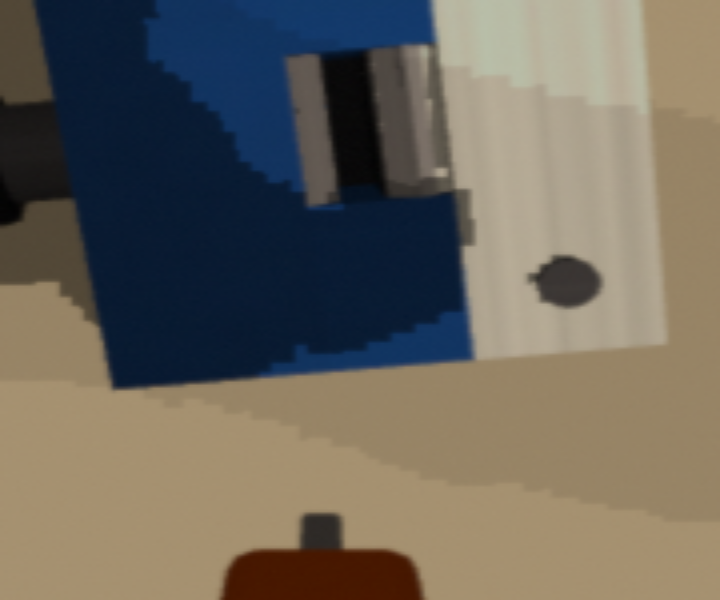

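```bash
python3 - <<'E'
from bench import manip
from h import *
p=manip.camera_params('wrist'); s=manip.sense()
u=lambda a:[(240+x/4,80+y/3) for x,y in a]
print(to_plane(p,u([(322,52),(345,205)]),.057).mean(0))
print('L',to_plane(p,u([(285,56),(308,206)]),.065).mean(0))
print('top-right',to_plane(p,u([(436,45),(450,190)]),.065).mean(0))
print('blade',to_plane(p,u([(301,514),(342,514)]),s['eef_pos'][2]-.0619),s['eef_pos'])
print('handle top', to_plane(p,[(290,447),(350,447),(294,322),(350,322)],s['eef_pos'][2]-.0619+.125))
E
```

```text
[ 0.58900719 -0.04171469  0.057     ]
L [ 0.583299   -0.04186576  0.065     ]
top-right [ 0.6056658  -0.03978277  0.065     ]
blade [[ 0.58300886 -0.10111846  0.13440468]
 [ 0.58809747 -0.10125091  0.13440468]] [ 0.58499407 -0.11076093  0.19630468]
handle top [[ 0.57860674 -0.10675643  0.25940468]
 [ 0.5920712  -0.1071031   0.25940468]
 [ 0.58089503 -0.07568114  0.25940468]
 [ 0.59223248 -0.07597555  0.25940468]]
```

Call:
{"name": "jog_arm", "arguments": {
  "series": [0,0,-6.1,0,0,0,0,0,0,0,0.035,0.006,0,0,0,0,0,0.034,0.0064,0,0,0,0,0,0,0,0.03,0,0,0,0,0,0,0.025,0,0,0,0,0,0,0,0,0,0,0,0,0,0,0]
}}

```text
t: 7.05
eef_pos: [0.5924, -0.0408, 0.1423]
ee_rot: [3.141, 0.0, 1.651]
ft_force: [-1.0, -0.1, -2.0]
opening: 0.0173
gripper_force: 58.7
```

```bash
python3 - <<'E'
from bench import manip
from h import *
s=manip.sense(); print(s['t'],s['eef_pos'],s['ee_rot'],s['ft_force'])
p=manip.camera_params('wrist')
w=manip.camera('wrist'); sc=manip.camera('side')
print([np.round(d['position'],4) for c,q in [('wrist','gap_a'),('side','feeler_tip'),('side','gap_a')] for d in manip.tip_of(c,q)])
c=lambda im,a,b:cv2.resize(im[a:a+150,b:b+130],(390,450),interpolation=cv2.INTER_CUBIC)
cv2.imwrite('pics/w3.png',np.hstack([c(w,130,255),c(sc,170,280)]))
E
```

```text
7.05 [ 0.59235037 -0.04080357  0.14226824] [3.14062342e+00 2.69013855e-04 1.65078301e+00] [-0.98366705 -0.14757743 -1.97112736]
[array([ 0.5907, -0.041 ,  0.0636]), array([0.5826, 0.0542, 0.0636]), array([ 0.5931, -0.041 ,  0.1566]), array([ 0.5911, -0.0446,  0.0801]), array([0.5856, 0.0566, 0.0672]), array([ 0.5924, -0.0422,  0.0629]), array([0.5711, 0.145 , 0.0632])]
```

View pics/w3.png

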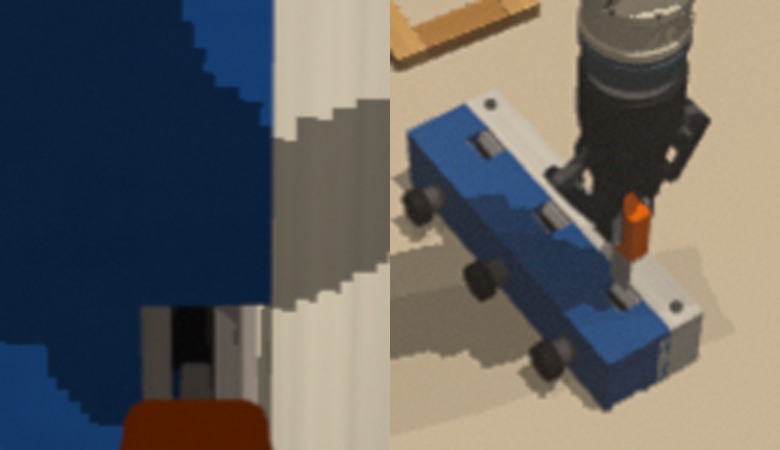

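The left half shows the blade (crop 180–212) over the dark throat (172–213), and the mouth's left edge at 140. The right half shows the blade just above the mouth.

```bash
python3 - <<'E'
from bench import manip
from h import *
p=manip.camera_params('wrist'); s=manip.sense()
u=lambda a:[(255+x/3,130+y/3) for x,y in a]
e=[s['eef_pos'][0],s['eef_pos'][1]]; c,n=np.cos(.081),np.sin(.081)
f=lambda a,z:print(np.round(((to_plane(p,u(a),z)[:,:2]-e)@np.array([[c,-n],[n,c]]))*1000,2))
f([(180,365),(212,365)],s['eef_pos'][2]-.0619)
f([(172,350)],.057); f([(140,310),(140,390),(140,306),(272,306)],.065)
E
```

```text
[[-2.22  9.35]
 [ 3.08  9.35]]
[[-3.96  4.73]]
[[-9.39 14.58]
 [-9.58 -0.27]
 [-9.38 15.31]
 [13.78 15.3 ]]
```

Call:
{"name": "jog_arm", "arguments": {
  "series": [0,0,0,0,-0.0004,0.01,0,0,0,0,0,0,0.005,0,0,0,0,0,0,0.004,0,0,0,0,0,0,0.004,0,0,0,0,0,0,0.004,0,0,0,0,0,0,0,0]
}}

```text
t: 8.05
eef_pos: [0.5914, -0.0406, 0.1139]
ee_rot: [-3.141, -0.0, 1.651]
ft_force: [-0.6, -0.2, -1.7]
opening: 0.0175
gripper_force: 58.7
```

Call:
{"name": "jog_arm", "arguments": {
  "series": [0,0,0,0,0,0.003,0,0,0,0,0,0,0.002,0,0,0,0,0,0,0.001,0,0,0,0,0,0,0,0]
}}

```text
t: 8.55
eef_pos: [0.5915, -0.0406, 0.1082]
ee_rot: [-3.142, -0.0, 1.651]
ft_force: [0.0, -0.6, -1.1]
opening: 0.0173
gripper_force: 58.7
```

Call:
{"name": "jog_arm", "arguments": {
  "series": [0,0,0,0,0,0.001,0,0,0,0,0,0,0.001,0,0,0,0,0,0,0.001,0]
}}

```text
t: 8.93
eef_pos: [0.5915, -0.0406, 0.1052]
ee_rot: [3.142, -0.0, 1.651]
ft_force: [0.4, -0.5, -1.0]
opening: 0.0175
gripper_force: 58.7
```

Call:
{"name": "jog_arm", "arguments": {
  "series": [0,0,0,0,0,0.001,0,0,0,0,0,0,0.001,0]
}}

```text
t: 9.18
eef_pos: [0.5915, -0.0406, 0.1032]
ee_rot: [3.142, 0.0, 1.651]
ft_force: [-0.3, 0.2, -1.8]
opening: 0.0171
gripper_force: 58.7
```

Call:
{"name": "jog_arm", "arguments": {
  "series": [0,0,0,0,0,0.001,0,0,0,0,0,0,0.001,0]
}}

```text
t: 9.43
eef_pos: [0.5915, -0.0406, 0.1012]
ee_rot: [3.142, -0.0, 1.651]
ft_force: [0.4, 0.7, -0.7]
opening: 0.0171
gripper_force: 58.7
```

Depth is about 25.7 mm and still free. I'll continue in 1 mm steps.

Call:
{"name": "jog_arm", "arguments": {
  "series": [0,0,0,0,0,0.001,0,0,0,0,0,0,0.001,0]
}}

```text
t: 9.68
eef_pos: [0.5916, -0.0406, 0.0992]
ee_rot: [3.142, 0.0, 1.651]
ft_force: [0.2, -0.6, -1.0]
opening: 0.0173
gripper_force: 58.7
```

Call:
{"name": "jog_arm", "arguments": {
  "series": [0,0,0,0,0,0.001,0,0,0,0,0,0,0.001,0]
}}

```text
t: 9.93
eef_pos: [0.5916, -0.0406, 0.0972]
ee_rot: [3.142, 0.0, 1.651]
ft_force: [-0.5, 0.0, -0.9]
opening: 0.0174
gripper_force: 58.7
```

Call:
{"name": "jog_arm", "arguments": {
  "series": [0,0,0,0,0,0.001,0,0,0,0,0,0,0.001,0]
}}

```text
t: 10.18
eef_pos: [0.5915, -0.0406, 0.0952]
ee_rot: [-3.142, -0.0, 1.651]
ft_force: [0.3, 0.3, -0.8]
opening: 0.0172
gripper_force: 58.7
```

Call:
{"name": "jog_arm", "arguments": {
  "series": [0,0,0,0,0,0.001,0,0,0,0,0,0,0.001,0]
}}

```text
t: 10.42
eef_pos: [0.5915, -0.0406, 0.0932]
ee_rot: [-3.142, -0.0, 1.651]
ft_force: [-0.5, -0.2, -1.2]
opening: 0.0174
gripper_force: 58.7
```

Call:
{"name": "jog_arm", "arguments": {
  "series": [0,0,0,0,0,0.001,0,0,0,0,0,0,0.001,0]
}}

```text
t: 10.68
eef_pos: [0.5915, -0.0406, 0.0912]
ee_rot: [3.142, 0.0, 1.651]
ft_force: [1.1, -0.5, -0.0]
opening: 0.0174
gripper_force: 58.7
```

Call:
{"name": "jog_arm", "arguments": {
  "series": [0,0,0,0,0,0.001,0,0,0,0,0,0,0.001,0]
}}

```text
t: 10.92
eef_pos: [0.5915, -0.0406, 0.0892]
ee_rot: [3.142, -0.0, 1.651]
ft_force: [-0.4, -0.4, -1.0]
opening: 0.0174
gripper_force: 58.7
```

Gap a is slack: no force down to 38 mm. I'll lift out and go to gap b.

Call:
{"name": "jog_arm", "arguments": {
  "series": [0,0,0,0,0,-0.015,0,0,0,0,0,0,-0.02,0,0,0,0,0,0,-0.02,0,0,0,0,0.045,0,0,0,0,0,0,0.05,0,0,0,0,0,0,0,0,0,0,0,0,0,0,0,0,0]
}}

```text
t: 11.8
eef_pos: [0.5842, 0.0541, 0.1451]
ee_rot: [3.141, 0.0, 1.652]
ft_force: [0.6, -0.4, -1.7]
opening: 0.0174
gripper_force: 58.7
```

```bash
python3 - <<'E'
from bench import manip
from h import *
s=manip.sense(); print(s['t'],s['eef_pos'],s['ee_rot'],s['ft_force'])
w=manip.camera('wrist')
print([np.round(d['position'],4) for d in manip.tip_of('wrist','gap_b')])
cv2.imwrite('pics/w4.png',cv2.resize(w[130:280,255:385],(650,600),interpolation=cv2.INTER_CUBIC))
E
```

```text
11.8 [0.58416993 0.0540681  0.1451067 ] [3.14059582e+00 4.29700476e-04 1.65171972e+00] [ 0.62548157 -0.40649673 -1.71942066]
[array([0.5825, 0.0552, 0.0668]), array([0.574 , 0.1485, 0.0596])]
```

View pics/w4.png

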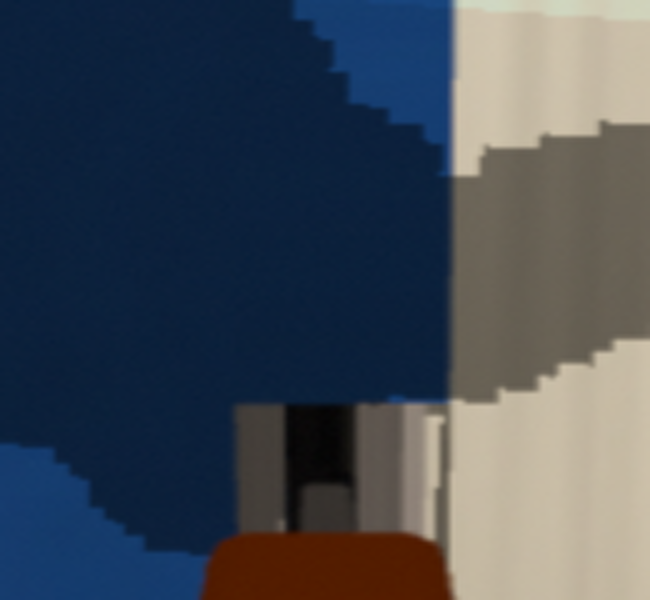

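Gap b: blade at crop 300–350, throat's left edge at 287, mouth's left edge at 235, and its +y end at row 402.

```bash
python3 - <<'E'
from bench import manip
from h import *
p=manip.camera_params('wrist'); s=manip.sense()
u=lambda a:[(255+x/5,130+y/4) for x,y in a]
e=[s['eef_pos'][0],s['eef_pos'][1]]; c,n=np.cos(.081),np.sin(.081)
f=lambda a,z:print(np.round(((to_plane(p,u(a),z)[:,:2]-e)@np.array([[c,-n],[n,c]]))*1000,2))
f([(300,487),(350,487)],s['eef_pos'][2]-.0619)
f([(287,450)],.057); f([(235,405),(237,520)],.065)
E
```

```text
[[-2.29  9.32]
 [ 2.68  9.32]]
[[-4.04  6.36]]
[[-9.39 15.03]
 [-9.39 -1.16]]
```

Call:
{"name": "jog_arm", "arguments": {
  "series": [0,0,0,0,-0.0003,0.015,0,0,0,0,0,0,0.005,0,0,0,0,0,0,0.005,0,0,0,0,0,0,0.004,0,0,0,0,0,0,0.004,0,0,0,0,0,0,0.003,0,0,0,0,0,0,0,0]
}}

```text
t: 12.78
eef_pos: [0.5835, 0.0541, 0.1081]
ee_rot: [-3.141, -0.0, 1.651]
ft_force: [0.5, 0.4, -0.2]
opening: 0.0169
gripper_force: 58.7
```

Call:
{"name": "jog_arm", "arguments": {
  "series": [0,0,0,0,0,0.001,0,0,0,0,0,0,0.001,0]
}}

```text
t: 13.02
eef_pos: [0.5837, 0.0541, 0.1064]
ee_rot: [3.141, -0.0, 1.651]
ft_force: [0.3, -0.4, -1.0]
opening: 0.0172
gripper_force: 58.7
```

Call:
{"name": "jog_arm", "arguments": {
  "series": [0,0,0,0,0,0.001,0,0,0,0,0,0,0,0]
}}

```text
t: 13.28
eef_pos: [0.5836, 0.0541, 0.1052]
ee_rot: [-3.142, 0.0, 1.651]
ft_force: [0.8, 0.2, -0.7]
opening: 0.0177
gripper_force: 58.7
```

Call:
{"name": "jog_arm", "arguments": {
  "series": [0,0,0,0,0,0.001,0,0,0,0,0,0,0,0]
}}

```text
t: 13.52
eef_pos: [0.5836, 0.054, 0.1042]
ee_rot: [-3.141, 0.0, 1.651]
ft_force: [0.1, 0.3, -2.0]
opening: 0.0175
gripper_force: 58.7
```

Depth is about 22.7 mm. Next are 0.5 mm steps with checks, stopping on any rise.

Call:
{"name": "jog_arm", "arguments": {
  "series": [0,0,0,0,0,0.0005,0,0,0,0,0,0,0.0005,0]
}}

```text
t: 13.78
eef_pos: [0.5836, 0.054, 0.1033]
ee_rot: [3.142, 0.0, 1.651]
ft_force: [0.3, 0.4, -1.1]
opening: 0.0177
gripper_force: 58.7
```

Call:
{"name": "jog_arm", "arguments": {
  "series": [0,0,0,0,0,0.0005,0,0,0,0,0,0,0.0005,0]
}}

```text
t: 14.02
eef_pos: [0.5836, 0.054, 0.1022]
ee_rot: [-3.142, -0.0, 1.651]
ft_force: [0.4, 0.3, -1.3]
opening: 0.0174
gripper_force: 58.7
```

Call:
{"name": "jog_arm", "arguments": {
  "series": [0,0,0,0,0,0.0005,0,0,0,0,0,0,0.0005,0]
}}

```text
t: 14.28
eef_pos: [0.5837, 0.054, 0.1013]
ee_rot: [3.141, 0.0, 1.651]
ft_force: [1.0, -0.1, 0.3]
opening: 0.0171
gripper_force: 58.7
```

Call:
{"name": "jog_arm", "arguments": {
  "series": [0,0,0,0,0,0.0005,0,0,0,0,0,0,0,0]
}}

```text
t: 14.52
eef_pos: [0.5838, 0.054, 0.1009]
ee_rot: [3.141, 0.0, 1.651]
ft_force: [0.8, 0.8, -0.6]
opening: 0.0176
gripper_force: 58.8
```

Call:
{"name": "jog_arm", "arguments": {
  "series": [0,0,0,0,0,0.0005,0,0,0,0,0,0,0,0]
}}

```text
t: 14.78
eef_pos: [0.5839, 0.0541, 0.1004]
ee_rot: [3.141, 0.0, 1.651]
ft_force: [1.6, 0.9, 0.1]
opening: 0.0175
gripper_force: 58.9
```

Call:
{"name": "jog_arm", "arguments": {
  "series": [0,0,0,0,0,0.0005,0,0,0,0,0,0,0,0]
}}

```text
t: 15.02
eef_pos: [0.5839, 0.054, 0.0999]
ee_rot: [3.141, 0.0, 1.651]
ft_force: [2.9, -0.7, 0.9]
opening: 0.0173
gripper_force: 58.9
```

Call:
{"name": "jog_arm", "arguments": {
  "series": [0,0,0,0,0,0.0005,0,0,0,0,0,0,0,0]
}}

```text
t: 15.28
eef_pos: [0.584, 0.054, 0.0995]
ee_rot: [3.141, 0.0, 1.651]
ft_force: [3.4, 0.7, 2.0]
opening: 0.0174
gripper_force: 59.1
```

Call:
{"name": "jog_arm", "arguments": {
  "series": [0,0,0,0,0.0004,0,0,0,0,0,0,0,0,0]
}}

```text
t: 15.52
eef_pos: [0.5841, 0.0541, 0.0994]
ee_rot: [3.141, 0.0, 1.651]
ft_force: [3.5, -0.4, 2.3]
opening: 0.0171
gripper_force: 59.1
```

Call:
{"name": "jog_arm", "arguments": {
  "series": [0,0,0,0,0.0002,0.0005,0,0,0,0,0,0,0,0]
}}

```text
t: 15.78
eef_pos: [0.5843, 0.0541, 0.0988]
ee_rot: [3.141, -0.0, 1.651]
ft_force: [3.5, -0.3, 1.4]
opening: 0.017
gripper_force: 59.0
```

Call:
{"name": "jog_arm", "arguments": {
  "series": [0,0,0,0,0.0002,0.0005,0,0,0,0,0,0,0,0]
}}

```text
t: 16.02
eef_pos: [0.5845, 0.0541, 0.0983]
ee_rot: [3.141, 0.0, 1.651]
ft_force: [3.5, 0.8, 1.3]
opening: 0.0172
gripper_force: 59.1
```

Call:
{"name": "jog_arm", "arguments": {
  "series": [0,0,0,0,0.0003,0.0005,0,0,0,0,0,0,0,0]
}}

```text
t: 16.27
eef_pos: [0.5847, 0.0541, 0.0977]
ee_rot: [-3.142, 0.0, 1.651]
ft_force: [3.6, 0.4, 1.5]
opening: 0.0173
gripper_force: 59.1
```

Call:
{"name": "jog_arm", "arguments": {
  "series": [0,0,0,0,0.0002,0.0005,0,0,0,0,0,0,0,0]
}}

```text
t: 16.52
eef_pos: [0.5849, 0.0542, 0.0973]
ee_rot: [-3.142, 0.0, 1.651]
ft_force: [2.3, 0.3, 2.1]
opening: 0.0176
gripper_force: 59.3
```

Call:
{"name": "jog_arm", "arguments": {
  "series": [0,0,0,0,0,0.0005,0,0,0,0,0,0,0,0]
}}

```text
t: 16.77
eef_pos: [0.5849, 0.0542, 0.0969]
ee_rot: [3.142, 0.0, 1.651]
ft_force: [3.0, -0.7, 4.7]
opening: 0.0173
gripper_force: 59.6
```

Call:
{"name": "jog_arm", "arguments": {
  "series": [0,0,0,0,0,0.0004,0,0,0,0,0,0,0,0]
}}

```text
t: 17.02
eef_pos: [0.5849, 0.0541, 0.0967]
ee_rot: [3.141, 0.0, 1.651]
ft_force: [2.2, 0.2, 6.2]
opening: 0.0173
gripper_force: 59.9
```

Call:
{"name": "jog_arm", "arguments": {
  "series": [0,0,0,0,0,0.0004,0,0,0,0,0,0,0,0]
}}

```text
t: 17.27
eef_pos: [0.5849, 0.0541, 0.0964]
ee_rot: [3.141, 0.0, 1.651]
ft_force: [1.6, 0.4, 7.2]
opening: 0.0172
gripper_force: 60.1
```

Call:
{"name": "jog_arm", "arguments": {
  "series": [0,0,0,0,0,0.0004,0,0,0,0,0,0,0,0]
}}

```text
t: 17.52
eef_pos: [0.5849, 0.0541, 0.0962]
ee_rot: [3.141, 0.0, 1.651]
ft_force: [0.8, 0.5, 9.8]
opening: 0.0176
gripper_force: 60.3
```

Call:
{"name": "jog_arm", "arguments": {
  "series": [0,0,0,0,0,0.0003,0,0,0,0,0,0,0,0]
}}

```text
t: 17.77
eef_pos: [0.5849, 0.0541, 0.0961]
ee_rot: [3.141, 0.0, 1.651]
ft_force: [0.1, -0.7, 10.6]
opening: 0.0173
gripper_force: 60.4
```

Force has reached about 12 N while the blade nearly stopped at 31 mm, which suggests tight. I'll back out and compare with gap c.

Call:
{"name": "jog_arm", "arguments": {
  "series": [0,0,0,0,0,-0.004,0,0,0,0,0,0,-0.015,0,0,0,0,0,0,-0.02,0,0,0,0,0,0,-0.013,0,0,0,0,0.045,-0.0014,0,0,0,0,0,0.05,0,0,0,0,0,0,0,0,0,0,0,0,0,0,0,0,0]
}}

```text
t: 18.77
eef_pos: [0.5756, 0.1487, 0.1473]
ee_rot: [-3.141, 0.0, 1.652]
ft_force: [-0.3, 0.2, 0.0]
opening: 0.0172
gripper_force: 58.9
```

```bash
python3 - <<'E'
from bench import manip
from h import *
s=manip.sense(); print(s['t'],s['eef_pos'],s['ee_rot'],s['ft_force'])
w=manip.camera('wrist')
print([np.round(d['position'],4) for d in manip.tip_of('wrist','gap_c')],[np.round(d['position'],4) for d in manip.tip_of('wrist','feeler_tip')])
cv2.imwrite('pics/w5.png',cv2.resize(w[130:280,255:385],(650,600),interpolation=cv2.INTER_CUBIC))
E
```

```text
18.775 [0.57562439 0.14869321 0.14727096] [-3.14091598e+00  3.52700620e-04  1.65170900e+00] [-0.29058878  0.22967993  0.00858876]
[array([0.5762, 0.1497, 0.0603])] [array([0.5754, 0.1449, 0.0846])]
```

View pics/w5.png

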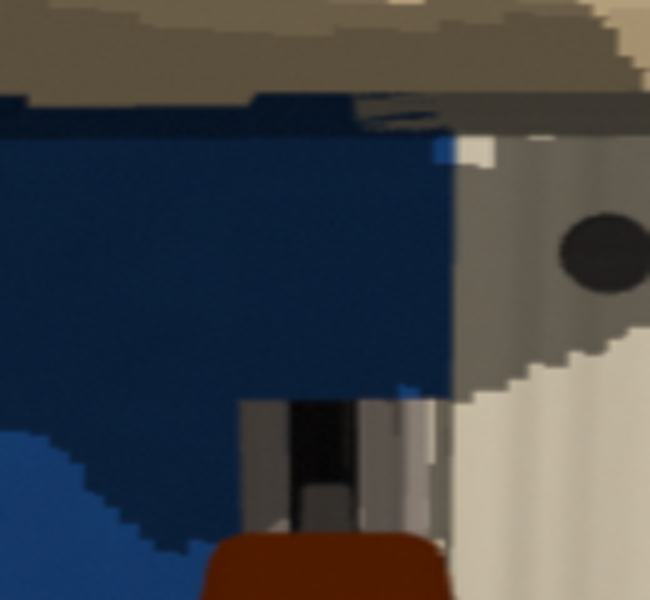

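Gap c: blade at crop 300–350, centred over the throat (left edge at 290) and mouth (left edge at 239). No shift is needed.

Call:
{"name": "jog_arm", "arguments": {
  "series": [0,0,0,0,0,0.017,0,0,0,0,0,0,0.006,0,0,0,0,0,0,0.005,0,0,0,0,0,0,0.004,0,0,0,0,0,0,0.004,0,0,0,0,0,0,0.003,0,0,0,0,0,0,0,0]
}}

```text
t: 19.8
eef_pos: [0.5758, 0.1488, 0.1081]
ee_rot: [-3.141, 0.0, 1.651]
ft_force: [-0.1, 0.4, -1.0]
opening: 0.0173
gripper_force: 58.9
```

Call:
{"name": "jog_arm", "arguments": {
  "series": [0,0,0,0,0,0.001,0,0,0,0,0,0,0.001,0]
}}

```text
t: 20.05
eef_pos: [0.576, 0.1488, 0.1064]
ee_rot: [3.141, -0.0, 1.651]
ft_force: [0.2, -0.4, -0.4]
opening: 0.0176
gripper_force: 58.9
```

Call:
{"name": "jog_arm", "arguments": {
  "series": [0,0,0,0,0,0.0005,0,0,0,0,0,0,0.0005,0]
}}

```text
t: 20.3
eef_pos: [0.5759, 0.1487, 0.1053]
ee_rot: [3.142, 0.0, 1.651]
ft_force: [-0.3, -0.2, -2.0]
opening: 0.0175
gripper_force: 58.9
```

Call:
{"name": "jog_arm", "arguments": {
  "series": [0,0,0,0,0,0.0005,0,0,0,0,0,0,0.0005,0]
}}

```text
t: 20.55
eef_pos: [0.576, 0.1487, 0.1043]
ee_rot: [3.142, 0.0, 1.651]
ft_force: [0.1, 0.0, -1.3]
opening: 0.0172
gripper_force: 58.9
```

Call:
{"name": "jog_arm", "arguments": {
  "series": [0,0,0,0,0,0.0005,0,0,0,0,0,0,0.0005,0]
}}

```text
t: 20.8
eef_pos: [0.5759, 0.1487, 0.1033]
ee_rot: [-3.142, 0.0, 1.651]
ft_force: [-0.3, -0.2, -1.5]
opening: 0.0173
gripper_force: 58.9
```

Call:
{"name": "jog_arm", "arguments": {
  "series": [0,0,0,0,0.0002,0.0005,0,0,0,0,0.0002,0.0005,0]
}}

```text
$.series: bad value
```

Call:
{"name": "jog_arm", "arguments": {
  "series": [0,0,0,0,0.0002,0.0005,0,0,0,0,0,0.0002,0.0005,0]
}}

```text
t: 21.05
eef_pos: [0.5763, 0.1488, 0.1022]
ee_rot: [-3.142, -0.0, 1.651]
ft_force: [-0.7, -0.8, -1.5]
opening: 0.0172
gripper_force: 58.9
```

Call:
{"name": "jog_arm", "arguments": {
  "series": [0,0,0,0,0,0.0005,0,0,0,0,0,0,0.0005,0]
}}

```text
t: 21.3
eef_pos: [0.5763, 0.1488, 0.1013]
ee_rot: [-3.142, 0.0, 1.651]
ft_force: [0.6, -0.7, 0.0]
opening: 0.017
gripper_force: 58.9
```

Call:
{"name": "jog_arm", "arguments": {
  "series": [0,0,0,0,0,0.0005,0,0,0,0,0,0,0,0]
}}

```text
t: 21.55
eef_pos: [0.5763, 0.1488, 0.1008]
ee_rot: [-3.142, -0.0, 1.651]
ft_force: [0.2, 0.0, -0.2]
opening: 0.0176
gripper_force: 58.9
```

Call:
{"name": "jog_arm", "arguments": {
  "series": [0,0,0,0,0.0001,0.0005,0,0,0,0,0,0,0,0]
}}

```text
t: 21.8
eef_pos: [0.5764, 0.1488, 0.1003]
ee_rot: [3.142, 0.0, 1.651]
ft_force: [-0.8, 0.1, -0.4]
opening: 0.0174
gripper_force: 58.9
```

Call:
{"name": "jog_arm", "arguments": {
  "series": [0,0,0,0,0.0002,0.0005,0,0,0,0,0,0,0,0]
}}

```text
t: 22.05
eef_pos: [0.5766, 0.1488, 0.0997]
ee_rot: [-3.142, 0.0, 1.651]
ft_force: [0.7, -0.1, -0.8]
opening: 0.0175
gripper_force: 58.9
```

Call:
{"name": "jog_arm", "arguments": {
  "series": [0,0,0,0,0.0002,0.0005,0,0,0,0,0,0,0,0]
}}

```text
t: 22.3
eef_pos: [0.5767, 0.1488, 0.0992]
ee_rot: [-3.141, 0.0, 1.651]
ft_force: [-0.5, -0.3, -0.9]
opening: 0.0174
gripper_force: 58.9
```

Call:
{"name": "jog_arm", "arguments": {
  "series": [0,0,0,0,0.0002,0.0005,0,0,0,0,0,0,0,0]
}}

```text
t: 22.55
eef_pos: [0.5768, 0.1488, 0.0987]
ee_rot: [-3.141, 0.0, 1.651]
ft_force: [-1.0, 0.4, -1.2]
opening: 0.0173
gripper_force: 59.0
```

Call:
{"name": "jog_arm", "arguments": {
  "series": [0,0,0,0,0,0.0005,0,0,0,0,0,0,0,0]
}}

```text
t: 22.8
eef_pos: [0.5768, 0.1488, 0.0982]
ee_rot: [-3.141, 0.0, 1.651]
ft_force: [-1.9, -0.5, -0.4]
opening: 0.0174
gripper_force: 59.0
```

Call:
{"name": "jog_arm", "arguments": {
  "series": [0,0,0,0,0,0.0005,0,0,0,0,0,0,0,0]
}}

```text
t: 23.05
eef_pos: [0.5768, 0.1488, 0.0977]
ee_rot: [-3.141, -0.0, 1.651]
ft_force: [-2.8, 0.2, -0.3]
opening: 0.017
gripper_force: 59.0
```

Call:
{"name": "jog_arm", "arguments": {
  "series": [0,0,0,0,0,0.0005,0,0,0,0,0,0,0,0]
}}

```text
t: 23.3
eef_pos: [0.5768, 0.1488, 0.0972]
ee_rot: [-3.141, -0.0, 1.651]
ft_force: [-3.9, 0.1, 0.3]
opening: 0.0171
gripper_force: 59.1
```

Call:
{"name": "jog_arm", "arguments": {
  "series": [0,0,0,0,0,0.0005,0,0,0,0,0,0,0,0]
}}

```text
t: 23.55
eef_pos: [0.5769, 0.1488, 0.0967]
ee_rot: [-3.141, 0.0, 1.651]
ft_force: [-4.7, -0.7, -0.5]
opening: 0.0175
gripper_force: 59.1
```

Call:
{"name": "jog_arm", "arguments": {
  "series": [0,0,0,0,-0.0005,0,0,0,0,0,0,0,0,0]
}}

```text
t: 23.8
eef_pos: [0.5767, 0.1488, 0.0967]
ee_rot: [3.141, -0.0, 1.651]
ft_force: [-2.1, 0.3, -1.4]
opening: 0.0173
gripper_force: 59.0
```

Call:
{"name": "jog_arm", "arguments": {
  "series": [0,0,0,0,0,0.0005,0,0,0,0,0,0,0.0005,0]
}}

```text
t: 24.05
eef_pos: [0.5767, 0.1488, 0.0959]
ee_rot: [3.141, 0.0, 1.651]
ft_force: [-2.3, -1.0, 0.3]
opening: 0.0175
gripper_force: 59.1
```

Call:
{"name": "jog_arm", "arguments": {
  "series": [0,0,0,0,0,0.0005,0,0,0,0,0,0,0.0005,0]
}}

```text
t: 24.3
eef_pos: [0.5767, 0.1488, 0.0948]
ee_rot: [3.141, -0.0, 1.651]
ft_force: [-1.1, 0.1, 0.0]
opening: 0.0175
gripper_force: 59.2
```

Call:
{"name": "jog_arm", "arguments": {
  "series": [0,0,0,0,0,0.0005,0,0,0,0,0,0,0.0005,0]
}}

```text
t: 24.55
eef_pos: [0.5767, 0.1488, 0.0939]
ee_rot: [3.141, -0.0, 1.651]
ft_force: [-1.2, 0.1, 0.7]
opening: 0.0171
gripper_force: 59.4
```

Light drag is building at 33 mm and the blade is still moving freely, so gap c fits so far. Continuing.

Call:
{"name": "jog_arm", "arguments": {
  "series": [0,0,0,0,0,0.0005,0,0,0,0,0,0,0.0005,0]
}}

```text
t: 24.8
eef_pos: [0.5767, 0.1488, 0.0933]
ee_rot: [3.141, 0.0, 1.651]
ft_force: [-2.4, -0.7, 6.7]
opening: 0.0175
gripper_force: 59.9
```

Call:
{"name": "jog_arm", "arguments": {
  "series": [0,0,0,0,0,0.0005,0,0,0,0,0,0,0.0005,0]
}}

```text
t: 25.05
eef_pos: [0.5767, 0.1488, 0.0925]
ee_rot: [3.141, -0.0, 1.651]
ft_force: [-3.0, -0.4, 6.9]
opening: 0.0172
gripper_force: 60.0
```

Call:
{"name": "jog_arm", "arguments": {
  "series": [0,0,0,0,0,0.0005,0,0,0,0,0,0,0.0005,0]
}}

```text
t: 25.3
eef_pos: [0.5767, 0.1488, 0.0915]
ee_rot: [3.141, 0.0, 1.651]
ft_force: [-3.9, -0.6, 9.6]
opening: 0.0171
gripper_force: 60.2
```

Call:
{"name": "jog_arm", "arguments": {
  "series": [0,0,0,0,0,0.0005,0,0,0,0,0,0,0.0005,0]
}}

```text
t: 25.55
eef_pos: [0.5767, 0.1488, 0.09]
ee_rot: [3.141, 0.0, 1.651]
ft_force: [-1.1, -0.9, 3.5]
opening: 0.0172
gripper_force: 59.7
```

The force peaked near 10 N, then fell and the blade slid on: gap c is the good one. Going home.

Call:
{"name": "jog_arm", "arguments": {
  "series": [0,0,0,0,-0.0001,0.001,0,0,0,0,0,0,0.001,0]
}}

```text
t: 25.8
eef_pos: [0.5766, 0.1488, 0.0877]
ee_rot: [3.141, -0.0, 1.651]
ft_force: [-0.3, -0.6, 2.5]
opening: 0.0174
gripper_force: 59.6
```

Call:
{"name": "jog_arm", "arguments": {
  "series": [0,0,0,0,0,0.001,0,0,0,0,0,0,0.001,0]
}}

```text
t: 26.05
eef_pos: [0.5766, 0.1488, 0.0857]
ee_rot: [3.141, -0.0, 1.651]
ft_force: [-0.3, 0.0, 2.6]
opening: 0.0173
gripper_force: 59.6
```

Call:
{"name": "jog_arm", "arguments": {
  "series": [0,0,0,0,0,0.001,0,0,0,0,0,0,0.001,0]
}}

```text
t: 26.3
eef_pos: [0.5766, 0.1488, 0.0838]
ee_rot: [3.141, -0.0, 1.651]
ft_force: [0.3, -0.8, 2.6]
opening: 0.0174
gripper_force: 59.6
```

Call:
{"name": "jog_arm", "arguments": {
  "series": [0,0,0,0,0,0.001,0,0,0,0,0,0,0.001,0]
}}

```text
t: 26.55
eef_pos: [0.5766, 0.1488, 0.0818]
ee_rot: [3.141, 0.0, 1.651]
ft_force: [1.3, 0.7, 2.9]
opening: 0.0175
gripper_force: 59.5
```

Call:
{"name": "jog_arm", "arguments": {
  "series": [0,0,0,0,0,0.001,0,0,0,0,0,0,0.001,0]
}}

```text
t: 26.8
eef_pos: [0.5766, 0.1488, 0.0798]
ee_rot: [3.141, -0.0, 1.651]
ft_force: [2.3, 0.7, 2.6]
opening: 0.0175
gripper_force: 59.5
```

Call:
{"name": "jog_arm", "arguments": {
  "series": [0,0,0,0,0.0003,0.0005,0,0,0,0,0,0,0.0005,0]
}}

```text
t: 27.05
eef_pos: [0.5766, 0.1488, 0.0787]
ee_rot: [-3.141, 0.0, 1.651]
ft_force: [0.9, -0.9, 3.6]
opening: 0.0176
gripper_force: 59.5
```

Call:
{"name": "jog_arm", "arguments": {
  "series": [0,0,0,0,0,0.0005,0,0,0,0,0,0,0.0005,0]
}}

```text
t: 27.3
eef_pos: [0.5766, 0.1488, 0.0777]
ee_rot: [-3.141, -0.0, 1.651]
ft_force: [0.4, -0.4, 3.4]
opening: 0.0172
gripper_force: 59.5
```

Call:
{"name": "jog_arm", "arguments": {
  "series": [0,0,0,0,0,0.0005,0,0,0,0,0,0,0,0]
}}

```text
t: 27.55
eef_pos: [0.5766, 0.1488, 0.0772]
ee_rot: [-3.141, -0.0, 1.651]
ft_force: [1.0, 0.1, 1.8]
opening: 0.0173
gripper_force: 59.5
```

Call:
{"name": "jog_arm", "arguments": {
  "series": [0,0,0,0,0,0.0005,0,0,0,0,0,0,0,0]
}}

```text
t: 27.8
eef_pos: [0.5766, 0.1488, 0.0769]
ee_rot: [-3.142, 0.0, 1.651]
ft_force: [-0.5, -0.4, 5.3]
opening: 0.0173
gripper_force: 59.9
```

Call:
{"name": "jog_arm", "arguments": {
  "series": [0,0,0,0,0,0.0004,0,0,0,0,0,0,0,0]
}}

```text
t: 28.05
eef_pos: [0.5766, 0.1488, 0.0769]
ee_rot: [3.141, 0.0, 1.651]
ft_force: [-1.8, 0.6, 8.2]
opening: 0.0173
gripper_force: 60.4
```

The shoulder is seated: TCP 0.0769 as predicted, with force rising. I'll relieve the press, open and retreat upward.

Call:
{"name": "jog_arm", "arguments": {
  "series": [0,0,0,0,0,-0.0006,0,0,0,0,0,0,0,0,0,0,0,0,0,0,0.6,0,0,0,0,0,0,0.6,0,0,0,0,0,0,0.6,0,0,0,0,0,0,0.6,0,0,0,0,0,-0.01,0.6,0,0,0,0,0,-0.03,0.6,0,0,0,0,0,-0.05,0.6,0,0,0,0,0,-0.05,0.6,0,0,0,0,0,0,0.6]
}}

```text
t: 29.42
eef_pos: [0.5783, 0.149, 0.2219]
ee_rot: [3.134, -0.0, 1.651]
ft_force: [0.5, -0.5, -0.6]
opening: 0.0514
gripper_force: 0.0
```

```bash
python3 - <<'E'
from bench import manip
from h import *
w=manip.camera('wrist'); sc=manip.camera('side'); s=manip.sense(); print(s['t'],s['eef_pos'],s['ft_force'])
for c in ('wrist','side'):
  print(c,[np.round(d['position'],4) for d in manip.tip_of(c,'feeler_mid')])
cv2.imwrite('pics/end.png',np.hstack([cv2.resize(w,(480,360)),cv2.resize(sc[150:320,250:400],(318,360))]))
E
```

```text
29.525 [0.57675611 0.14883141 0.21757424] [-0.41638426 -0.00224377 -0.72984458]
wrist [array([0.5787, 0.1496, 0.0951])]
side [array([0.5764, 0.1431, 0.0859]), array([0.5759, 0.1493, 0.0669])]
```

View pics/end.png

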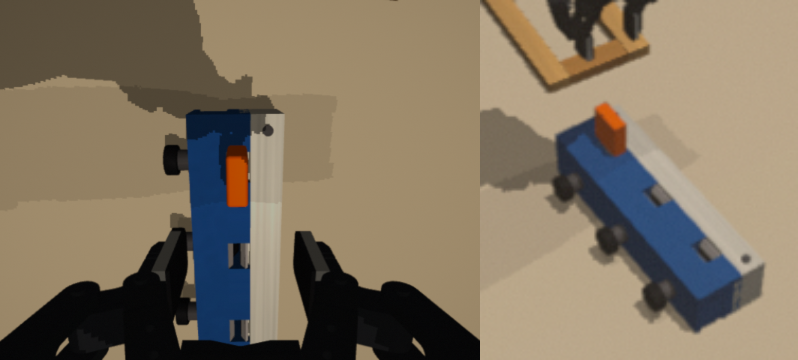

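The handle stands upright, seated on the rail at gap c (left half at (237,178), right half at (610,130)), and the gripper is clear of it. Handing in.

```bash
python3 -c "
from bench import manip
print(manip.close_job())"
```

```text
the job is handed in; nothing more can be done
None
```

The feeler stands upright and fully home in gap c, released, and the job is handed in at about 29.5 s; gap a was slack, gap b felt tight (about 12 N at 31 mm, so I backed out), and gap c peaked near 10 N, then slid on with a light drag.

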